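# Clip the electronic price label on the slipper shelf and hold it down on its contact

## Task

Pick up the electronic price label by squeezing the two steel tails of its sprung clip, carry it to the slipper shelf and let the clip spring shut on the aluminium lip, one jaw behind the lip, over the brass contact bar between the two black stops, with the screen facing out from the shelf. Let go of it, then push down on the top of its black post until the clip is fully home on the lip, and finish while holding it pressed there so that the label can wake up: the bar springs it back up otherwise. Leave everything else where it is.

Things in the scene. Friction and masses are not known exactly. Their poses are not given: they have to be found in the camera images.
- clip_mid (a point): middle of the label clip (80 mm high, about 100 g): centre of its black crown, 46 mm across (x), 50 mm long (y), 8 mm high, 40 mm above the jaw feet on which the clip stands. x points from the screen side to the back, y along the clip (parallel to the lip when fitted), z up
- clip_tails (a point): 32 mm above clip_mid, midway between the two steel tails, which end in 8 mm thick rolls, 26 mm long in y, with their axes at this height. Rolls measure 58 mm over their outer sides at rest, about 42 mm when squeezed together (along x) fully open; 3 N on each starts and 5 N completes the opening, then stops take the load. Clear space of 30 mm below the rolls outside them
- clip_jaws (a point): 31 mm below clip_mid, midway between the rubber pads (36 mm long in y) of the two jaws: 1 mm apart at rest, over 15 mm apart when fully squeezed open, so that they pass over the lip. The pads lie 23 to 31 mm and the feet 36 mm below the crown's underside. When fitted there is one jaw on each side of the lip and the crown's underside rests on its top
- clip_top (a point): centre of the flat top (18 x 26 mm in x, y) of the black post between the tails, 40 mm above clip_mid and 4 mm above the tops of the tails: the place to press
- clip_display (a point): centre of the screen, a white plate 60 x 36 mm, 6 mm thick, on the clip's -x side, 34 mm in front of clip_mid and 18 mm below it
- clip_front (a joint): opening angle of the jaw on the screen side: 0 shut, 0.25 rad fully squeezed open, about 0.05 when gripping the lip; springs shut
- clip_back (a joint): the same for the jaw on the back side
- stand: low fixed shoe shelf: wooden board 280 mm deep, 420 mm long, top 60 mm above the table; along its front edge stands an upright aluminium lip 4 mm thick, its top edge 105 mm above the table (45 mm above the board). Origin at table level under the middle of the lip; x points from the lip back over the board, y along the lip
- dock_edge (a point): the place for the label: middle of the lip's top edge between two black plastic stops (22 mm across and 10 mm along the lip, 80 mm apart between centres, 4 mm above the lip). x points back over the board, y along the lip, z up. It lies somewhere along the lip
- contact_bar (a joint): brass bar, 24 mm long and 3 mm thick, in the lip's top edge at dock_edge, standing 7 mm proud of it. Value: how far it is pressed down (m): 0 up, 0.007 flush with the lip, where the clip's crown meets the lip and is home. Its spring pushes up with 4 N at 0 and 10 N at 0.007; the jaws rubbing on the lip add about 5 to 8 N when pushing down
- slipper_a: brown leather slipper, 260 mm long, 66 mm high, lying along the shelf board, the one nearer the lip (its near side about 100 mm behind it); leave alone
- slipper_b: its fellow, behind it on the board; leave alone
- glue_tin: round tin with paper label, 76 mm across, 100 mm high; leave alone
- spool: thread spool, 48 mm across, 50 mm high; leave alone
- mallet: hammer lying on the table; leave alone
- brush: brush lying on the table; leave alone
- sole_stack: stack of cut leather soles, 120 x 85 x 30 mm; leave alone
There are look-alikes about, which are no part of the job. Several things look just like the part that bears clip_mid: the one meant starts farthest to the robot's right.

How it is judged:
On the way, in this order (a step that is already met when the one before it is completed fails the run):
1. the clip is squeezed open and lifted off the table (value of joint each of clip_front, clip_back above 0.1 rad and height (world z) of clip_mid above 0.07 m), for 0.2 s.
2. the clip is let go with its jaws shut on the lip at the dock, the bar not yet pressed home (x of clip_mid in the frame of dock_edge between -0.006 and 0.006 m and y of clip_mid in the frame of dock_edge between -0.011 and 0.011 m and angle between clip_mid's own z axis and vertical below 0.15 rad and x of clip_display in the frame of dock_edge below -0.015 m and value of joint each of clip_front, clip_back below 0.13 rad and z of clip_mid in the frame of dock_edge below 0.018 m and contact force between the fingers and clip below 0.1 N and value of joint contact_bar below 0.0048 m), for 0.2 s.
At the end, for the whole second after the job is handed in: The clip straddles the lip over the bar, within 6 mm across and 11 mm along the lip, upright within 0.15 rad, screen outwards, jaws shut on the lip (under 0.13 rad); the robot's fingers press it with more than 3 N so that it is within 1.5 mm of fully home and the bar is pressed at least 5.5 mm (x of clip_mid in the frame of dock_edge between -0.006 and 0.006 m and y of clip_mid in the frame of dock_edge between -0.011 and 0.011 m and angle between clip_mid's own z axis and vertical below 0.15 rad and x of clip_display in the frame of dock_edge below -0.015 m and value of joint each of clip_front, clip_back below 0.13 rad and value of joint contact_bar above 0.0055 m and z of clip_mid in the frame of dock_edge below 0.0065 m and contact force between the fingers and clip above 3 N); the arm keeps its last pose, push and grip.
It fails at once if a slipper, tool, tin, spool or the stack of soles is shifted more than 40 mm (distance of any of slipper_a, slipper_b, glue_tin, spool, mallet, brush, sole_stack from where it was at the start of the episode above 0.04 m).
It also fails if it takes over 42 s, if anything falls off the work surface, if the arm or the gripper's body presses on something with over 40 N, if the wrist force passes 120 N, or if a joint passes its speed limit or range.

## Robot

A 6-joint arm with a two-finger parallel gripper is mounted at the origin on the work surface. World frame = base frame: x ahead of the robot, y to its left, z up, the work surface at z = 0. Lengths are in m, angles in rad, forces in N, time in s.
With the tool pointing down it reaches from about 0.25 to 0.725 m from the base axis. Payload 4 kg.
Tool frame: the origin (TCP) lies midway between the tips of the shut fingers; the grasp point (between the pads) lies 19 mm behind it; z points along the fingers, y is the direction in which the jaws open and shut (so a half turn about z gives the same grasp; the last joint's range is limited). The gripper opens to 85 mm and grips with 20 to 120 N. Pads are 22 mm wide; open, the fingers measure 114 mm over their backs; the gripper's body (76 mm by 85 mm) begins 54 mm behind the grasp point. The pads swing forward as they close: fully open they stand 13 mm farther back than shut.
Start: joints at [1.191, 0.241, 0.005, 1.335, 0, 1.571], TCP at [0.185, 0.464, 0.231] pointing down, gripper open.
Joint ranges: [-2.72, 2.72], [-1.05, 1.87], [-1.09, 1.28], [-1.99, 2.15], [-1.42, 1.44], [-3.14, 3.14]. Speed limits (rad/s): [2.79, 2.79, 3.14, 3.14, 3.14, 3.14].

## Interface

Orientations are given as [roll, pitch, yaw] about the fixed x, y, z axes, in that order (R = Rz(yaw) Ry(pitch) Rx(roll)).
In Python, from rig import bot, cams, finder gives the robot as it stands.
- The arm moves only by the tool servo_tool, never from a script. Its argument "increments" is one flat list of numbers, 6 for each row, row after row: the shift along the world's x, y, z in mm, then the turn, a rotation vector about the world's x, y, z in units of 6 degrees (1.0 is 6 degrees). A call has 1 to 20 rows; each row is the pose to reach, as a shift and turn from the pose commanded when the call began; what a row does not reach only later rows make up. A row lasts 1/12 s, in which the tool goes at most 41.7 mm and 7.16 degrees, less where a joint would pass 70% of its speed; a pose out of reach is approached as far as the arm can. A call with a gripper value outside its range is refused whole. "gripper" is the finger opening in mm, from 0 to 85.4, set as the call begins (left out, the last holds). The fingers move at their own pace and stop on an object; the grip force is fixed at half the most. Time passes only in rows, so rows that repeat a pose let the fingers close. It gives the time, the measured TCP pose, the force and the opening at its end, in the units of the state.
- bot.observe(): the state, without advancing time (a new reading comes with each control period).
- cams.camera(name): name is "scene" or "top" or "wrist"; returns a dict with "color" (420x560x3 uint8, red, green, blue), "range_z" (420x560 float32, m along the optical axis (not along the pixel's ray), 0 where there is no reading), "fx", "fy", "cx", "cy" (pixels), "R" (3x3) and "t" (3): a world point X has camera coordinates R X + t. Camera axes: x right, y down, z forward; pixel columns grow to the right and rows downward; lengths in m; the calibration is good to about 2 mm. A picture is of the moment at which its call begins.
- bot.finish_job(): hands the job in, once; it reports no verdict.
Trained networks look in a picture, given as the dict that the camera call returned (one of the last four; its "shot" number tells which), for a name from the list of things; names that differ only in an ending like _2 or _b are one class to them, and where a whole thing is asked for, a point or a joint stands for the part that bears it (a point fixed in the world has none). Each returns a list of dicts, best first, with "p" (0 to 1); they miss things now and then, are a little off and sometimes report something else, mostly with a low value. They report only what shows in the picture. A call takes as long as a camera call. They do not tell look-alikes from the thing itself.
- finder.outline_of(picture, label): "pixels" (420x560 bool, what is visible of it) and "rect" ([left, top, right, bottom] in pixels, round what is visible of it).
- finder.tip_of(picture, label): "location" ([column, row] in pixels: a listed point, or the origin of a listed thing).
The state is a dict: "time_s": time; "q": joint angles; "joint_velocities": joint speeds; "joint_efforts": joint torques, N m; "eef_pos": TCP position; "tool_rot": TCP orientation; "wrist_force": force on the tool from outside, world axes, zero at the start; "wrist_torque": the same for the moment, N m; "gripper_width": finger opening in m.
Only numpy, scipy, OpenCV 4.12 (cv2) and the standard library are available. Lean on these libraries where they do the work, as an engineer would, in place of code of your own. Each camera call takes 0.05 s, during which the arm holds its last target. There are 200 camera calls.

## Working session

There is one attempt and no reset: what is moved stays moved. The work goes in short steps, Python scripts to look and compute and a tool call to move; the robot and the scene stay as the last step left them, time stands still between calls to the robot, and variables do not carry over. Pictures are saved under pics/ and viewed, about 8 in all and at most 12, crops included, and the job is handed in when it is done.

Besides the shell and the picture viewer there is one more tool, called after "Call:" by a JSON object that holds its "name" and its "arguments". servo_tool: Moves the arm, as the interface text tells. Its arguments: {"type":"object","properties":{"increments":{"type":"array"},"gripper":{"type":"number"}},"required":["increments"]}

```bash
mkdir -p pics; ls; cat > h.py <<'E'
import numpy as np, cv2
from rig import bot, cams, finder
def save(p,f,crop=None,s=1):
    c=p["color"][:,:,::-1]
    if crop: c=c[crop[1]:crop[3],crop[0]:crop[2]]
    cv2.imwrite("pics/"+f,cv2.resize(c,None,fx=s,fy=s,interpolation=cv2.INTER_CUBIC))
def w(p,u,v,z=None,rz=None):
    # world point from pixel: z = known world height, else depth
    ray=p["R"].T@np.array([(u-p["cx"])/p["fx"],(v-p["cy"])/p["fy"],1]); o=-p["R"].T@p["t"]
    if z is not None: return o+ray*(z-o[2])/ray[2]
    d=p["range_z"][int(round(v)),int(round(u))] if rz is None else rz
    return o+ray*d
def px(p,X):
    c=p["R"]@np.asarray(X)+p["t"]; return np.array([p["fx"]*c[0]/c[2]+p["cx"],p["fy"]*c[1]/c[2]+p["cy"]])
E
python3 - <<'E'
from h import *
np.set_printoptions(precision=3,suppress=True)
s=bot.observe(); print(s["time_s"],s["eef_pos"],s["tool_rot"],s["gripper_width"],s["wrist_force"])
for n in ["scene","top"]:
    p=cams.camera(n); save(p,n+"0.png"); print(n,"cam at",-p["R"].T@p["t"])
    for l in ["clip_mid","clip_display","clip_tails","dock_edge","stand","clip_top"]:
        for d in finder.tip_of(p,l)[:4]:
            u,v=d["location"]; 
            try: print(l,round(d["p"],2),np.round(d["location"]),w(p,u,v))
            except Exception as e: print(l,e)
E
```

```text
pics
0.0 [0.185 0.464 0.23 ] [-3.139 -0.     2.762] 0.08526186878192965 [-0.084 -0.074  0.358]
scene cam at [0.988 0.464 1.038]
clip_mid 0.67 [238. 163.] [ 0.554 -0.268  0.075]
clip_mid 0.67 [390. 248.] [0.403 0.172 0.047]
clip_mid 0.64 [165. 235.] [ 0.831 -0.191  0.064]
clip_mid 0.63 [360. 195.] [0.351 0.009 0.055]
clip_display 0.96 [345. 201.] [ 0.374 -0.017  0.019]
clip_display 0.86 [187. 234.] [ 0.773 -0.2    0.002]
clip_display 0.62 [377. 245.] [0.42  0.146 0.045]
clip_tails 0.84 [393. 240.] [0.397 0.171 0.08 ]
clip_tails 0.65 [362. 186.] [0.341 0.003 0.079]
clip_tails 0.6 [163. 229.] [ 0.83  -0.199  0.081]
clip_tails 0.57 [241. 157.] [ 0.535 -0.281  0.076]
dock_edge 0.71 [337. 227.] [0.441 0.027 0.001]
stand 0.7 [343. 265.] [0.533 0.141 0.061]
stand 0.45 [315. 182.] [ 0.406 -0.11   0.034]
clip_top 0.9 [241. 154.] [ 0.532 -0.286  0.08 ]
clip_top 0.74 [165. 229.] [ 0.824 -0.196  0.081]
clip_top 0.61 [390. 238.] [0.401 0.163 0.081]
clip_top 0.55 [362. 184.] [0.339 0.001 0.085]
top cam at [ 0.331 -0.063  1.313]
clip_mid 0.93 [326. 126.] [ 0.804 -0.189  0.075]
clip_mid 0.74 [364. 224.] [ 0.531 -0.283  0.065]
clip_mid 0.69 [200. 277.] [0.394 0.151 0.071]
clip_mid 0.62 [225. 151.] [0.736 0.09  0.075]
clip_display 0.92 [268. 285.] [ 0.374 -0.025 -0.001]
clip_display 0.81 [210. 273.] [0.406 0.129 0.039]
clip_display 0.76 [374. 236.] [ 0.506 -0.318  0.006]
clip_display 0.59 [323. 134.] [ 0.793 -0.183  0.041]
clip_tails 0.85 [368. 222.] [ 0.534 -0.289  0.084]
clip_tails 0.79 [329. 117.] [ 0.825 -0.197  0.083]
clip_tails 0.75 [260. 297.] [ 0.342 -0.006  0.077]
clip_tails 0.74 [224. 152.] [0.734 0.093 0.071]
dock_edge 0.57 [234. 234.] [0.509 0.066 0.05 ]
stand 0.65 [221. 239.] [0.503 0.106 0.006]
clip_top 0.93 [369. 221.] [ 0.535 -0.292  0.082]
clip_top 0.83 [260. 298.] [ 0.338 -0.004  0.082]
clip_top 0.61 [333. 121.] [ 0.814 -0.207  0.079]
clip_top 0.58 [198. 280.] [0.388 0.156 0.082]
```

View pics/scene0.png

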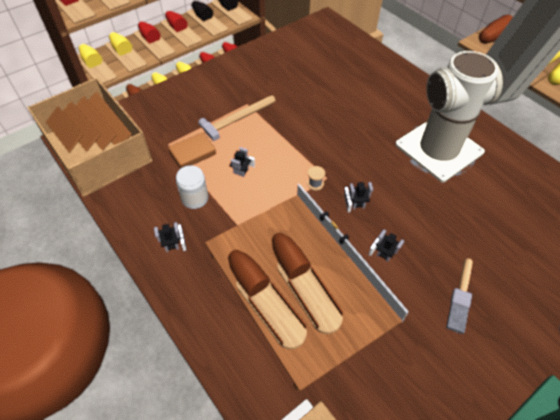

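View pics/top0.png

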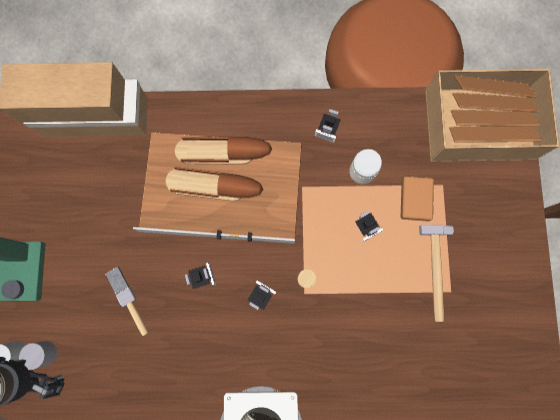

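The target is the clip on the tan mat, at about (0.53, -0.285). It's the farthest right, at top px (368,225). The dock lies between the stops at top px (220,235) and (250,237). I'm moving over the target for a closer look.

Call:
{"name": "servo_tool", "arguments": {"increments": [325,-724,40,0,0,0,325,-724,40,0,0,0,325,-724,40,0,0,0,325,-724,40,0,0,0,325,-724,40,0,0,0,325,-724,40,0,0,0,325,-724,40,0,0,0,325,-724,40,0,0,0,325,-724,40,0,0,0,325,-724,40,0,0,0,325,-724,40,0,0,0,325,-724,40,0,0,0,325,-724,40,0,0,0,325,-724,40,0,0,0,325,-724,40,0,0,0,325,-724,40,0,0,0,325,-724,40,0,0,0,325,-724,40,0,0,0,325,-724,40,0,0,0,325,-724,40,0,0,0]}}

```text
time_s: 2.37
eef_pos: [0.5123, -0.2658, 0.2692]
tool_rot: [-3.14, 0.001, 2.756]
wrist_force: [-0.5, 0.0, -0.7]
gripper_width: 0.0853
```

```bash
python3 - <<'E'
from h import *
np.set_printoptions(precision=3,suppress=True)
s=bot.observe(); print(s["time_s"],s["eef_pos"],s["tool_rot"],s["q"])
p=cams.camera("wrist"); save(p,"wrist1.png"); print("cam at",-p["R"].T@p["t"],p["R"])
for l in ["clip_mid","clip_display","clip_tails","clip_top"]:
  for d in finder.tip_of(p,l)[:2]:
    u,v=d["location"]; print(l,round(d["p"],2),np.round(d["location"]),w(p,u,v))
t=cams.camera("top")
a=t["color"][215:260,115:315]; b=t["color"][205:250,340:400]
A=cv2.resize(a[:,:,::-1],None,fx=4,fy=4,interpolation=cv2.INTER_CUBIC);B=cv2.resize(b[:,:,::-1],None,fx=8,fy=8,interpolation=cv2.INTER_CUBIC)
A=cv2.resize(a[:,:,::-1],None,fx=4,fy=4,interpolation=cv2.INTER_CUBIC)
W=p["color"][:,:,::-1]; out=np.zeros((600,800,3),np.uint8); out[:420,:560]=W; out[420:600]=A; cv2.imwrite("pics/c1.png",out)
E
```

```text
2.3667 [ 0.512 -0.266  0.269] [-3.14   0.001  2.756] [-0.478  0.387  0.306  1.49  -0.002 -0.092]
cam at [ 0.451 -0.24   0.41 ] [[ 0.375  0.927 -0.003]
 [ 0.895 -0.361  0.263]
 [ 0.243 -0.101 -0.965]]
clip_mid 0.73 [270. 211.] [ 0.528 -0.288  0.078]
clip_mid 0.37 [310. 295.] [ 0.656 -0.285  0.06 ]
clip_display 0.8 [254. 190.] [ 0.504 -0.301  0.04 ]
clip_display 0.4 [198. 282.] [ 0.597 -0.427  0.028]
clip_tails 0.62 [270. 212.] [ 0.53  -0.288  0.08 ]
clip_top 0.97 [263. 218.] [ 0.532 -0.298  0.079]
```

View pics/c1.png

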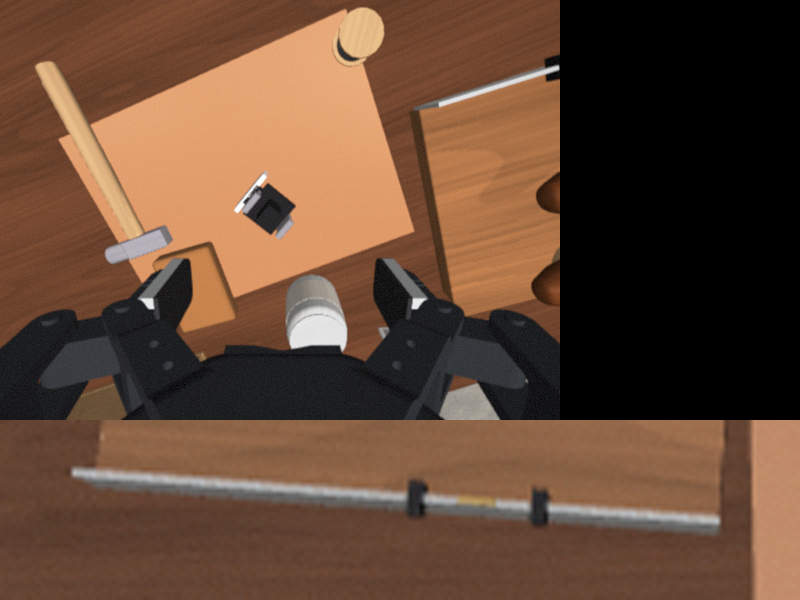

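The wrist view shows the target clip centred near (270,208), its white screen edge running (237,210)–(266,175) at the upper left, facing back towards the robot. The lower crop shows the brass bar at top px (234,235), with stops at (219,234) and (250,237). Next I'll measure the clip pose from depth.

```bash
cat >> h.py <<'E'
def cloud(p,box):
    l,t,r,b=box; v,u=np.mgrid[t:b,l:r]; d=p["range_z"][t:b,l:r]; m=d>0
    c=np.stack([(u-p["cx"])/p["fx"]*d,(v-p["cy"])/p["fy"]*d,d],-1)[m]
    return (c-p["t"])@p["R"], p["color"][t:b,l:r][m]
E
python3 - <<'E'
from h import *
np.set_printoptions(precision=4,suppress=True)
p=cams.camera("wrist"); X,C=cloud(p,(215,155,320,255))
print("hist z",np.histogram(X[:,2],bins=np.arange(-.01,.1,.01)))
for lo,hi,n in [(.055,.1,"top"),(.0745,.1,"post"),(.028,.048,"mid")]:
    P=X[(X[:,2]>lo)&(X[:,2]<hi)]
    r=cv2.minAreaRect((P[:,:2]*1000).astype(np.float32)); print(n,len(P),P.mean(0),r)
# white plate: bright and grey pixels
c=C.astype(int); wh=(c.min(1)>150)&(c.max(1)-c.min(1)<40)
for nm,m in [("bright low",wh&(X[:,2]<.055)),("bright high",wh&(X[:,2]>.055))]:
    P=X[m]; 
    if len(P)>4: print(nm,len(P),P.mean(0),cv2.minAreaRect((P[:,:2]*1000).astype(np.float32)))
g=np.argmax(0==0)
out=cv2.resize(p["color"][155:255,215:320,::-1],None,fx=7,fy=6,interpolation=cv2.INTER_CUBIC); cv2.imwrite("pics/c2.png",out[:600,:735])
E
```

```text
hist z (array([5548, 2885,   17,   14,  312,  863,   86,   71,  662,    2]), array([-0.01,  0.  ,  0.01,  0.02,  0.03,  0.04,  0.05,  0.06,  0.07,
        0.08,  0.09]))
top 783 [ 0.5337 -0.292   0.0737] ((534.5138549804688, -293.1807556152344), (57.80455017089844, 26.1527042388916), 28.427127838134766)
post 394 [ 0.5346 -0.2927  0.0777] ((534.594970703125, -293.1391296386719), (53.74448013305664, 26.028554916381836), 28.578758239746094)
mid 1164 [ 0.5254 -0.2929  0.041 ] ((530.6161499023438, -295.5148620605469), (60.33987808227539, 59.89778137207031), 28.483001708984375)
bright low 264 [ 0.506  -0.3066  0.0361] ((507.3885803222656, -308.8315124511719), (8.823596000671387, 61.19927215576172), 31.27201271057129)
bright high 211 [ 0.5341 -0.2934  0.0738] ((534.3521118164062, -293.09307861328125), (56.327415466308594, 25.336132049560547), 29.0231990814209)
```

View pics/c2.png

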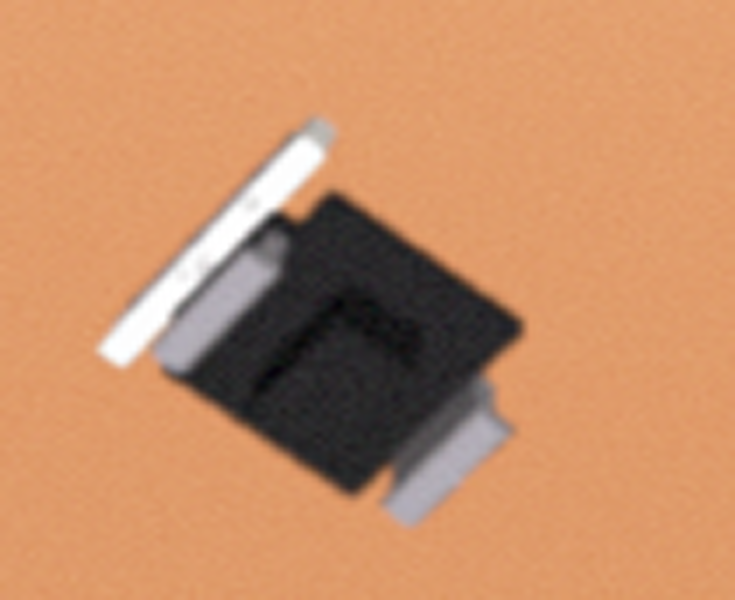

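Call:
{"name": "servo_tool", "arguments": {"increments": [24,-33,-40,0,0,-1.1,24,-33,-80,0,0,-2.2,24,-33,-120,0,0,-3.3,24,-33,-141,0,0,-4.4,24,-33,-141,0,0,-5.5,24,-33,-141,0,0,-6.57,24,-33,-141,0,0,-6.57,24,-33,-141,0,0,-6.57,24,-33,-141,0,0,-6.57,24,-33,-141,0,0,-6.57]}}

```text
time_s: 3.55
eef_pos: [0.5348, -0.2924, 0.1314]
tool_rot: [3.141, 0.002, 2.076]
wrist_force: [1.0, 0.0, -0.2]
gripper_width: 0.0856
```

Call:
{"name": "servo_tool", "arguments": {"increments": [0,-1,-30,0,0,-0.08,0,-1,-60,0,0,-0.08,0,-1,-81,0,0,-0.08,0,-1,-81,0,0,-0.08,0,-1,-81,0,0,-0.08,0,-1,-81,0,0,-0.08]}}

```text
time_s: 4.05
eef_pos: [0.5355, -0.2942, 0.051]
tool_rot: [3.14, 0.002, 2.066]
wrist_force: [-0.2, 0.9, 1.1]
gripper_width: 0.0854
```

Call:
{"name": "servo_tool", "arguments": {"increments": [0,0,0,0,0,0,0,0,0,0,0,0,0,0,0,0,0,0,0,0,0,0,0,0,0,0,0,0,0,0,0,0,0,0,0,0,0,0,0,0,0,0,0,0,0,0,0,0], "gripper": 32}}

```text
time_s: 4.72
eef_pos: [0.537, -0.2965, 0.0554]
tool_rot: [3.138, 0.01, 2.064]
wrist_force: [-4.3, -1.3, 18.4]
gripper_width: 0.0398
```

Call:
{"name": "servo_tool", "arguments": {"increments": [0,0,5,0,0,0,0,0,25,0,0,0,0,0,55,0,0,0,0,0,85,0,0,0,0,0,120,0,0,0,0,0,150,0,0,0,0,0,160,0,0,0,0,0,160,0,0,0,0,0,160,0,0,0]}}

```text
time_s: 5.47
eef_pos: [0.5343, -0.2936, 0.2091]
tool_rot: [3.141, 0.0, 2.066]
wrist_force: [-0.4, -0.5, -2.1]
gripper_width: 0.0396
```

```bash
python3 - <<'E'
from h import *
np.set_printoptions(precision=4,suppress=True)
s=bot.observe(); print(s["time_s"],s["eef_pos"],s["wrist_force"],s["wrist_torque"],s["gripper_width"])
p=cams.camera("wrist"); save(p,"w3.png",s=1)
X,C=cloud(p,(100,200,460,420)); e=s["eef_pos"]
print("cam",-p["R"].T@p["t"])
E
```

```text
5.4667 [ 0.5343 -0.2936  0.2091] [-0.4326 -0.4998 -2.1   ] [-0.0012 -0.0024 -0.0257] 0.03961637153564832
cam [ 0.5032 -0.2348  0.3498]
```

View pics/w3.png

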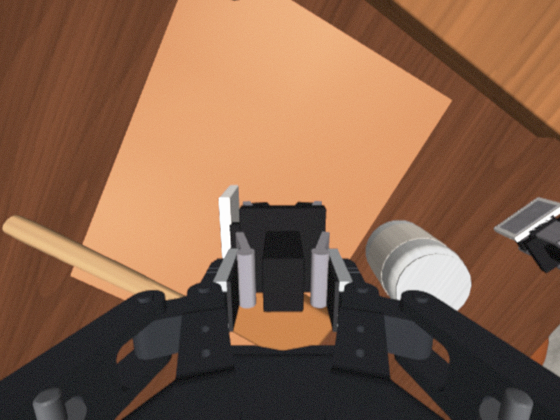

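The clip is held squarely: jaws open, post centred at (283,250), screen on the left at (230,220). Next I'm carrying it towards the dock, stopping short to look with the wrist camera.

Call:
{"name": "servo_tool", "arguments": {"increments": [-5,30,15,0,0,-0.6,-10,65,30,0,0,-1.2,-15,100,40,0,0,-1.8,-20,135,40,0,0,-2.4,-25,170,40,0,0,-3.0,-30,205,40,0,0,-3.6,-35,235,40,0,0,-4.2,-38,260,40,0,0,-4.8,-38,270,40,0,0,-5.4,-38,274,40,0,0,-5.4,-38,274,40,0,0,-5.4,-38,274,40,0,0,-5.4]}}

```text
time_s: 6.52
eef_pos: [0.4958, -0.02, 0.2479]
tool_rot: [-3.139, 0.001, 1.501]
wrist_force: [-0.6, -1.8, -1.0]
gripper_width: 0.0397
```

```bash
python3 - <<'E'
from h import *
np.set_printoptions(precision=4,suppress=True)
s=bot.observe(); print(s["time_s"],s["eef_pos"],s["tool_rot"],s["gripper_width"])
p=cams.camera("wrist"); print("cam",-p["R"].T@p["t"])
for d in finder.tip_of(p,"dock_edge")[:2]: print("dock",d["p"],d["location"],w(p,*d["location"],z=.105))
for l in ["clip_top","clip_mid"]:
  for d in finder.tip_of(p,l)[:1]: print(l,d["p"],d["location"],w(p,*d["location"]))
c=p["color"].copy(); print("pred",px(p,[.496,.059,.105]))
save(p,"w4.png")
E
```

```text
6.5167 [ 0.4958 -0.02    0.2479] [-3.1389  0.0005  1.5012] 0.03974966515205013
cam [0.5011 0.0466 0.3885]
dock 0.97 [277.9, 113.8] [0.4975 0.0604 0.105 ]
dock 0.71 [279.7, 285.9] [ 0.487  -0.1094  0.105 ]
clip_top 0.85 [279.8, 286.8] [ 0.4953 -0.0181  0.2717]
clip_mid 0.93 [147.6, 181.5] [0.3538 0.0033 0.0691]
pred [276.3915 115.5992]
```

View pics/w4.png

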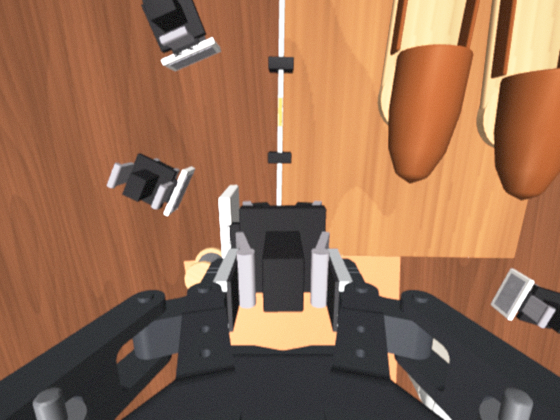

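```bash
python3 - <<'E'
from h import *
np.set_printoptions(precision=4,suppress=True)
p=cams.camera("wrist"); c=p["color"].astype(int)
# lip: bright grey columns per row
L=[]
for r in list(range(5,50))+list(range(80,94))+list(range(130,145))+list(range(170,198)):
    q=c[r,268:296]; m=(q.min(1)>140)&(q.max(1)-q.min(1)<35)
    if m.sum()>=2: L.append((268+np.nonzero(m)[0].mean(),r,m.sum()))
L=np.array(L); print(len(L),L[::12])
W=np.array([w(p,u,v,z=.105)[:2] for u,v,_ in L]); k=np.polyfit(W[:,1],W[:,0],1); print("lip x=ky+b",k,"yaw deg",-np.degrees(np.arctan(k[0])),"res",np.std(W[:,0]-np.polyval(k,W[:,1])))
g=c.max(2)[:, 290:293].mean(1)  # stops (dark) on the board side
for a,b in [(50,80),(145,170)]:
    dk=[r for r in range(a,b) if c[r,270:290].max()<90]; print("stop rows",dk[:1],dk[-1:],w(p,281,np.mean(dk),z=.109) if dk else None)
sub=c[90:135,272:290]; y=(sub[...,0]-sub[...,2]>60)&(sub[...,0]>150); v,u=np.nonzero(y); print("brass",y.sum(),u.mean()+272 if len(u) else 0,v.mean()+90 if len(v) else 0)
if len(u): print(w(p,u.mean()+272,v.mean()+90,z=.112))
X,C=cloud(p,(262,235,304,310)); T=X[(abs(X[:,2]-.272)<.004)]; print("post",len(T),T.mean(0),cv2.minAreaRect((T[:,:2]*1000).astype(np.float32)))
print(bot.observe()["eef_pos"],bot.observe()["tool_rot"])
E
```

```text
102 [[280.    5.    5. ]
 [280.   17.    5. ]
 [280.   29.    5. ]
 [279.5  41.    6. ]
 [279.   83.    5. ]
 [278.  131.    5. ]
 [278.5 143.    4. ]
 [278.  180.    5. ]
 [277.5 192.    4. ]]
lip x=ky+b [0.0878 0.4939] yaw deg -5.018194510400042 res 0.00022951874511793383
stop rows [58] [67] [0.5042 0.1007 0.109 ]
stop rows [153] [160] [0.4986 0.0225 0.109 ]
brass 696 280.7931034482759 111.87068965517241
[0.5012 0.061  0.112 ]
post 2285 [ 0.4972 -0.0169  0.2721] ((497.0743408203125, -17.903095245361328), (25.923364639282227, 17.791982650756836), 86.6473388671875)
[ 0.4964 -0.0205  0.2491] [-3.1412  0.0001  1.4987]
```

Call:
{"name": "servo_tool", "arguments": {"increments": [2,30,0,0,0,-0.17,2,60,-20,0,0,-0.17,2,79,-45,0,0,-0.17,2,79,-68,0,0,-0.17,2,79,-68,0,0,-0.17,2,79,-68,0,0,-0.17,2,79,-68,0,0,-0.17,2,79,-68,0,0,-0.17]}}

```text
time_s: 7.43
eef_pos: [0.4997, 0.0587, 0.1832]
tool_rot: [3.138, -0.001, 1.481]
wrist_force: [-0.4, 0.4, -0.6]
gripper_width: 0.0399
```

```bash
python3 - <<'E'
from h import *
np.set_printoptions(precision=4,suppress=True)
s=bot.observe(); print(s["time_s"],s["eef_pos"],s["tool_rot"],s["wrist_force"])
p=cams.camera("wrist")
X,C=cloud(p,(262,235,304,310)); T=X[(abs(X[:,2]-s["eef_pos"][2]-.023)<.004)]; print("post",len(T),T.mean(0),cv2.minAreaRect((T[:,:2]*1000).astype(np.float32)))
t=cams.camera("scene"); u,v=px(t,[.499,.061,.12]).astype(int)
a=p["color"][:,:,::-1][:, :]; b=cv2.resize(t["color"][v-30:v+30,u-40:u+40,::-1],(400,300),interpolation=cv2.INTER_CUBIC)
o=np.zeros((420,800,3),np.uint8); o[:,:400]=a[:,80:480]; o[:300,400:]=b; cv2.imwrite("pics/c5.png",o); print(u,v)
E
```

```text
7.4333 [0.4997 0.0587 0.1832] [ 3.1382 -0.0006  1.4808] [-0.4094  0.4319 -0.6187]
post 2281 [0.5006 0.0625 0.2063] ((500.3966979980469, 61.480674743652344), (25.694133758544922, 17.850526809692383), 85.53227233886719)
333 221
```

View pics/c5.png

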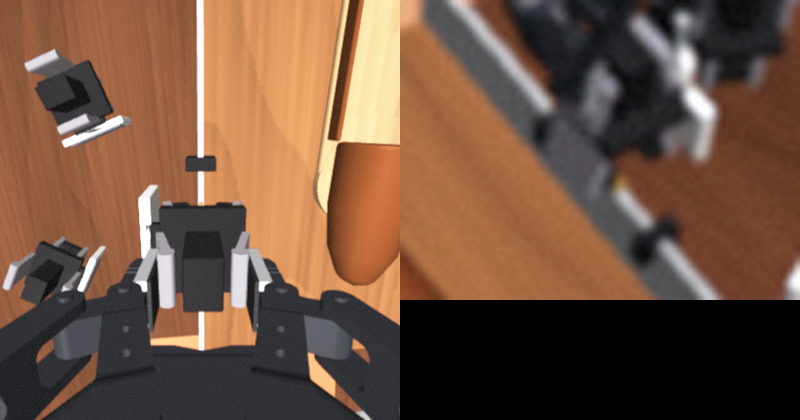

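The wrist view shows the clip centred over the lip (line at column ~200 of the crop). The scene crop shows it above the bar, between the stops. Now I'm lowering it.

Call:
{"name": "servo_tool", "arguments": {"increments": [-1,0,-12,0,0,-0.08,-1,0,-24,0,0,-0.08,-1,0,-34,0,0,-0.08,-1,0,-42,0,0,-0.08,-1,0,-46,0,0,-0.08,-1,0,-47,0,0,-0.08,-1,0,-47,0,0,-0.08,-1,0,-47,0,0,-0.08,-1,0,-47,0,0,-0.08]}}

```text
time_s: 8.28
eef_pos: [0.4979, 0.0594, 0.1349]
tool_rot: [3.14, -0.0, 1.474]
wrist_force: [-0.1, 0.5, -1.1]
gripper_width: 0.04
```

```bash
python3 - <<'E'
from h import *
np.set_printoptions(precision=4,suppress=True)
s=bot.observe(); print(s["time_s"],s["eef_pos"],s["tool_rot"],s["wrist_force"])
p=cams.camera("wrist")
X,C=cloud(p,(262,235,304,310)); T=X[(abs(X[:,2]-s["eef_pos"][2]-.023)<.004)]; print("post",len(T),T.mean(0),cv2.minAreaRect((T[:,:2]*1000).astype(np.float32)))
E
```

```text
8.2833 [0.4979 0.0594 0.1349] [ 3.1404 -0.0003  1.4737] [-0.0618  0.4712 -1.0525]
post 2283 [0.4988 0.0632 0.1581] ((498.6122131347656, 61.97862243652344), (25.630107879638672, 17.855079650878906), 85.10270690917969)
```

Call:
{"name": "servo_tool", "arguments": {"increments": [0,0,-1,0,0,0,0,0,-2,0,0,0,0,0,-2,0,0,0,0,0,-2,0,0,0]}}

```text
time_s: 8.67
eef_pos: [0.4973, 0.0594, 0.1323]
tool_rot: [-3.141, 0.0, 1.474]
wrist_force: [-0.3, 0.5, -1.0]
gripper_width: 0.0397
```

Call:
{"name": "servo_tool", "arguments": {"increments": [0,0,0,0,0,0,0,0,0,0,0,0,0,0,0,0,0,0,0,0,0,0,0,0,0,0,0,0,0,0,0,0,0,0,0,0,0,0,0,0,0,0,0,0,0,0,0,0], "gripper": 85}}

```text
time_s: 9.33
eef_pos: [0.4974, 0.0594, 0.1323]
tool_rot: [3.142, -0.0, 1.474]
wrist_force: [-0.8, 0.6, -0.1]
gripper_width: 0.085
```

```bash
python3 - <<'E'
from h import *
np.set_printoptions(precision=4,suppress=True)
s=bot.observe(); print(s["time_s"],s["eef_pos"],s["wrist_force"],s["gripper_width"])
p=cams.camera("wrist"); save(p,"w6.png")
X,C=cloud(p,(250,225,310,320)); T=X[(abs(X[:,2]-.156)<.008)&(C.max(1)<80)]; print("post",len(T),T.mean(0),np.percentile(T[:,2],[10,50,90]),cv2.minAreaRect((T[:,:2]*1000).astype(np.float32)))
E
```

```text
9.3333 [0.4974 0.0594 0.1323] [-0.7754  0.5549 -0.1257] 0.08502659194893383
post 2693 [0.4976 0.0641 0.1581] [0.1548 0.1588 0.1596] ((497.37799072265625, 61.708648681640625), (26.4696102142334, 18.17000389099121), 85.4336166381836)
```

View pics/w6.png

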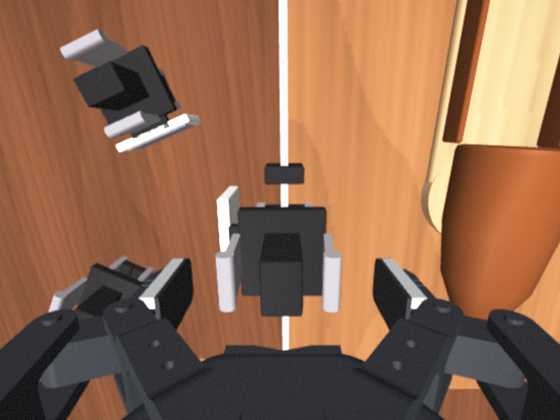

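The clip is released and upright on the lip: post at (281,270), far stop at (284,173), fingers clear of the tails. Now I'm raising the tool and closing the fingers.

Call:
{"name": "servo_tool", "arguments": {"increments": [0,0,10,0,0,0,0,0,30,0,0,0,0,0,50,0,0,0,0,1,65,0,0,0,0,2,65,0,0,0,0,2,65,0,0,0,0,2,65,0,0,0]}}

```text
time_s: 9.97
eef_pos: [0.497, 0.0614, 0.197]
tool_rot: [-3.141, 0.0, 1.474]
wrist_force: [-0.9, 0.5, 0.4]
gripper_width: 0.0849
```

Call:
{"name": "servo_tool", "arguments": {"increments": [0,0,0,0,0,0,0,0,0,0,0,0,0,0,0,0,0,0,0,0,0,0,0,0,0,0,0,0,0,0,0,0,0,0,0,0,0,0,0,0,0,0,0,0,0,0,0,0,0,0,0,0,0,0,0,0,0,0,0,0], "gripper": 0}}

```text
time_s: 10.8
eef_pos: [0.4974, 0.0614, 0.1973]
tool_rot: [3.142, -0.0, 1.474]
wrist_force: [0.3, -0.4, 0.2]
gripper_width: 0.0004
```

```bash
python3 - <<'E'
from h import *
np.set_printoptions(precision=4,suppress=True)
s=bot.observe(); print(s["time_s"],s["eef_pos"],s["tool_rot"],s["wrist_force"],s["gripper_width"])
p=cams.camera("wrist"); save(p,"w7.png")
for d in finder.tip_of(p,"clip_top")[:2]: print(d["p"],d["location"],w(p,*d["location"]))
X,C=cloud(p,(150,100,400,300))
m=(abs(X[:,2]-.157)<.006)&(C.max(1)<90)&(np.hypot(X[:,0]-.4975,X[:,1]-.062)<.022); T=X[m]
print(len(T),T.mean(0),np.median(T[:,2]),cv2.minAreaRect((T[:,:2]*1000).astype(np.float32)))
# crown & lip heights in same view for the relative height
lip=X[(abs(X[:,2]-.105)<.006)&(C.min(1)>140)]; print("lip",len(lip),np.median(lip[:,2]) if len(lip) else 0)
cr=X[(abs(X[:,2]-.122)<.008)&(C.max(1)<90)&(np.hypot(X[:,0]-.4975,X[:,1]-.062)<.035)]; print("crown top",len(cr),np.median(cr[:,2]) if len(cr) else 0)
E
```

```text
10.8 [0.4974 0.0614 0.1973] [ 3.1415 -0.      1.4737] [ 0.2891 -0.3848  0.1765] 0.0004439666141418368
0.94 [282.1, 239.5] [0.4977 0.0616 0.1588]
0.9 [148.2, 95.4] [0.3995 0.1646 0.0782]
840 [0.4977 0.0666 0.1585] 0.15890062655918616 ((497.36767578125, 65.08940887451172), (18.903104782104492, 17.643510818481445), 84.41373443603516)
lip 438 0.10311890719661138
crown top 2568 0.12304270774432227
```

View pics/w7.png

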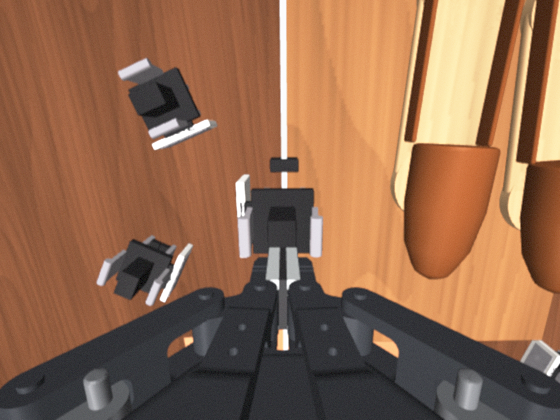

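The fingers are shut over the post, which sits at (282,230). By depth the clip is seated about 14–16 mm above the lip edge, uncomfortably close to the 18 mm limit. I'll give it a light touch down of a couple of mm, back off, and only then do the final press.

Call:
{"name": "servo_tool", "arguments": {"increments": [0,0,-12,0,0,0,0,0,-24,0,0,0,0,0,-32,0,0,0,0,0,-36,0,0,0,0,0,-38,0,0,0,0,0,-39,0,0,0,0,0,-39,0,0,0]}}

```text
time_s: 11.48
eef_pos: [0.4983, 0.0615, 0.1595]
tool_rot: [3.139, -0.001, 1.474]
wrist_force: [-0.8, 0.1, 3.2]
gripper_width: 0.0002
```

Call:
{"name": "servo_tool", "arguments": {"increments": [0,0,-1,0,0,0,0,0,-2,0,0,0,0,0,-2,0,0,0]}}

```text
time_s: 11.73
eef_pos: [0.4988, 0.0616, 0.158]
tool_rot: [3.138, -0.001, 1.474]
wrist_force: [-0.1, 0.8, 5.4]
gripper_width: -0.0003
```

Call:
{"name": "servo_tool", "arguments": {"increments": [0,0,-1,0,0,0,0,0,-2,0,0,0,0,0,-2,0,0,0]}}

```text
time_s: 11.98
eef_pos: [0.4989, 0.0616, 0.1561]
tool_rot: [3.137, -0.001, 1.474]
wrist_force: [0.7, -0.3, 6.5]
gripper_width: -0.0001
```

Call:
{"name": "servo_tool", "arguments": {"increments": [0,0,6,0,0,0,0,0,15,0,0,0,0,0,20,0,0,0,0,0,20,0,0,0,0,0,20,0,0,0,0,0,20,0,0,0,0,0,20,0,0,0]}}

```text
time_s: 12.57
eef_pos: [0.497, 0.0613, 0.1739]
tool_rot: [-3.141, 0.0, 1.474]
wrist_force: [0.1, -1.1, -0.3]
gripper_width: -0.0004
```

```bash
python3 - <<'E'
from h import *
np.set_printoptions(precision=4,suppress=True)
s=bot.observe(); print(s["time_s"],s["eef_pos"],s["wrist_force"])
p=cams.camera("wrist")
for d in finder.tip_of(p,"clip_top")[:1]: print(d["p"],d["location"],w(p,*d["location"]))
X,C=cloud(p,(150,100,400,300)); m=(abs(X[:,2]-.155)<.006)&(C.max(1)<90)&(np.hypot(X[:,0]-.4975,X[:,1]-.062)<.022); T=X[m]
print(len(T),T.mean(0),np.median(T[:,2]),cv2.minAreaRect((T[:,:2]*1000).astype(np.float32)))
E
```

```text
12.5667 [0.497  0.0613 0.1739] [ 0.1468 -1.1088 -0.3454]
0.93 [136.7, 93.7] [0.4009 0.163  0.0795]
695 [0.4956 0.0697 0.1538] 0.1539969397903272 ((495.6969909667969, 66.75418090820312), (17.138652801513672, 17.755020141601562), 84.38817596435547)
```

```bash
python3 - <<'E'
from h import *
np.set_printoptions(precision=4,suppress=True)
p=cams.camera("wrist"); c=p["color"].astype(int); save(p,"w8.png",(180,80,380,300),2.7)
L=[]
for r in range(3,140,3):
    q=c[r,270:300]; m=(q.min(1)>140)&(q.max(1)-q.min(1)<35)
    if m.sum()>=3: L.append(w(p,270+np.nonzero(m)[0].mean(),r,z=.105)[:2])
L=np.array(L); k=np.polyfit(L[:,1],L[:,0],1); print(len(L),"lip",k,"x at .0616",np.polyval(k,.0616))
X,C=cloud(p,(150,100,400,300)); d=np.hypot(X[:,0]-.4975,X[:,1]-.062)
for z in (.154,.116):
    T=X[(abs(X[:,2]-z)<.003)&(C.max(1)<90)&(d<.05)]; print(z,len(T),T[:,:2].min(0),T[:,:2].max(0),cv2.minAreaRect((T[:,:2]*1000).astype(np.float32)))
E
```

```text
46 lip [0.0827 0.4945] x at .0616 0.49956030154969444
0.154 657 [0.4863 0.0589] [0.5053 0.0758] ((495.7061462402344, 66.77428436279297), (17.220033645629883, 17.715641021728516), 84.61988067626953)
0.116 1879 [0.4715 0.039 ] [0.5216 0.0885] ((495.6452941894531, 62.78562545776367), (49.29515075683594, 49.72386932373047), 86.27537536621094)
```

View pics/w8.png

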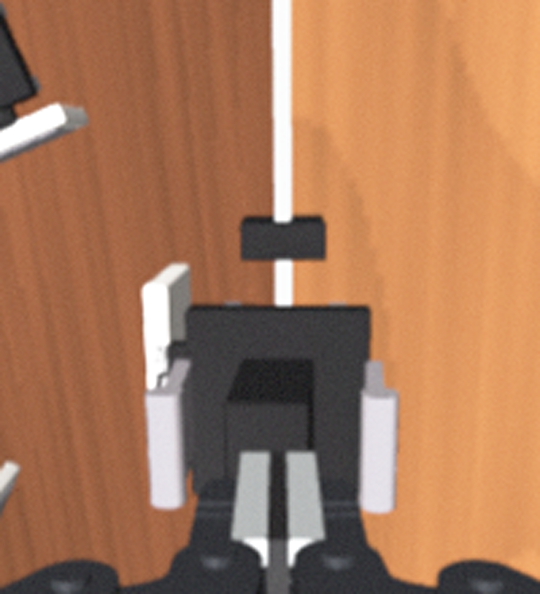

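Post at (271,400) and crown back edge centred at 278, against the lip at 283 (about 4 px/mm). So the clip sits 1–2 mm to the -x side and leans about 0.04 rad, which is within limits. For the final press I'll shift the contact slightly to +x.

Call:
{"name": "servo_tool", "arguments": {"increments": [3,0,-6,0,0,0,3,0,-12,0,0,0,3,0,-16,0,0,0,3,0,-19,0,0,0,3,0,-21,0,0,0,3,0,-23,0,0,0,3,0,-25,0,0,0,3,0,-25,0,0,0]}}

```text
time_s: 13.38
eef_pos: [0.5027, 0.0614, 0.1517]
tool_rot: [3.135, -0.001, 1.474]
wrist_force: [-0.1, -0.7, 11.3]
gripper_width: -0.0002
```

Call:
{"name": "servo_tool", "arguments": {"increments": [0,0,-1,0,0,0,0,0,-2,0,0,0,0,0,-3,0,0,0,0,0,-3,0,0,0]}}

```text
time_s: 13.72
eef_pos: [0.503, 0.0614, 0.1494]
tool_rot: [3.134, -0.001, 1.474]
wrist_force: [-0.8, -0.6, 14.7]
gripper_width: -0.0002
```

Call:
{"name": "servo_tool", "arguments": {"increments": [0,0,-1,0,0,0,0,0,-2,0,0,0,0,0,-3,0,0,0,0,0,-3,0,0,0,0,0,-3,0,0,0]}}

```text
time_s: 14.13
eef_pos: [0.5041, 0.0612, 0.1488]
tool_rot: [3.13, -0.001, 1.473]
wrist_force: [-2.5, -1.4, 26.1]
gripper_width: -0.0002
```

Call:
{"name": "servo_tool", "arguments": {"increments": [0,0,-1,0,0,0,0,0,-2,0,0,0,0,0,-3,0,0,0,0,0,-3,0,0,0,0,0,-3,0,0,0]}}

```text
time_s: 14.55
eef_pos: [0.5067, 0.0611, 0.1485]
tool_rot: [3.124, -0.002, 1.473]
wrist_force: [-1.9, -3.7, 35.7]
gripper_width: 0.0001
```

```bash
python3 - <<'E'
from h import *
np.set_printoptions(precision=4,suppress=True)
s=bot.observe(); print(s["time_s"],s["eef_pos"],s["wrist_force"],s["wrist_torque"])
p=cams.camera("wrist"); save(p,"w9.png",(180,80,380,300),2.7)
E
```

```text
14.55 [0.5067 0.0611 0.1485] [-1.8936 -3.7294 35.7069] [-0.6534  0.5904  0.0251]
```

View pics/w9.png

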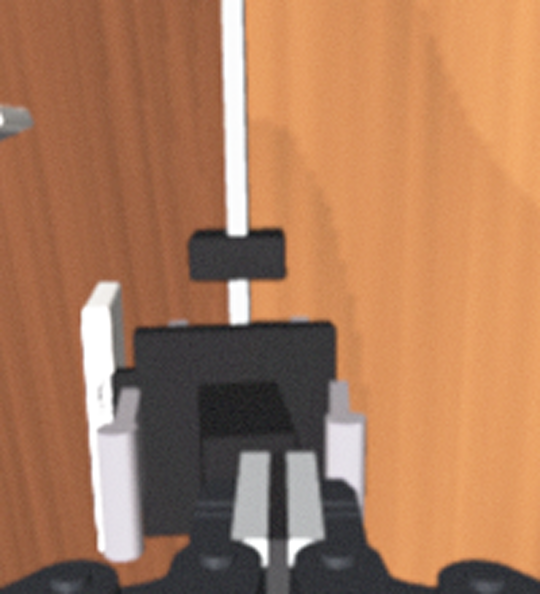

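Call:
{"name": "servo_tool", "arguments": {"increments": [-1,0,1,0,0,0,-2,0,1,0,0,0,-3,0,2,0,0,0,-3,0,2,0,0,0,-3,0,2,0,0,0]}}

```text
time_s: 15.02
eef_pos: [0.5031, 0.0613, 0.1489]
tool_rot: [3.126, -0.002, 1.473]
wrist_force: [-0.6, -1.9, 27.1]
gripper_width: -0.0001
```

Call:
{"name": "servo_tool", "arguments": {"increments": [0,0,0,0,0,0,0,0,0,0,0,0,0,0,0,0,0,0,0,0,0,0,0,0,0,0,0,0,0,0,0,0,0,0,0,0]}}

```text
time_s: 15.52
eef_pos: [0.503, 0.0613, 0.1488]
tool_rot: [3.126, -0.002, 1.473]
wrist_force: [-0.5, -1.8, 28.2]
gripper_width: 0.0003
```

```bash
python3 - <<'E'
from h import *
np.set_printoptions(precision=4,suppress=True)
s=bot.observe(); print(s["time_s"],s["eef_pos"],s["tool_rot"],s["wrist_force"])
p=cams.camera("wrist"); save(p,"w10.png",(180,80,380,300),2.7)
E
```

```text
15.5167 [0.503  0.0613 0.1488] [ 3.1262 -0.0018  1.4732] [-0.5422 -1.7791 28.1847]
```

View pics/w10.png

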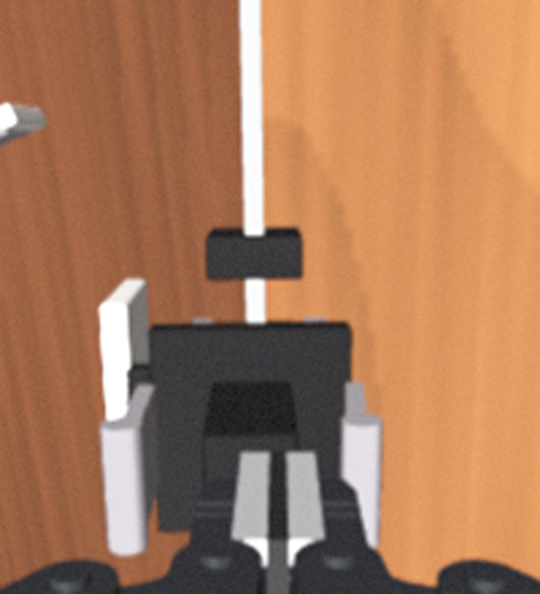

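The press is stable at 28 N. The crown is centred at 251 against the lip at 255 (under 1 mm off), and the clip is upright with the screen outwards. Handing in.

```bash
python3 -c "
from rig import bot
print(bot.finish_job()); s=bot.observe(); print(s['time_s'],s['eef_pos'],s['wrist_force'])"
```

```text
the job is handed in; nothing more can be done
None
the job is handed in; nothing more can be done
```

The label is clipped on the lip over the brass bar, between the stops with its screen facing out. I handed the job in at about 15.5 s while holding it pressed down; no verdict was reported.

- **Pick and place:** I took the rightmost clip by its tails and lowered it onto the dock. When the fingers opened, the clip rose about 2–3 mm. By depth it then sat roughly 14–16 mm above the lip, close to the 18 mm limit. I pushed it down about 4 mm with up to 6.5 N, then backed off completely so it counted as let go before the final press.
- **Final press:** The tool's height stopped dropping at about 0.149 m while the force climbed from 15 to 36 N, which fits the crown resting on the lip. I eased back to a steady 28 N. The last picture shows the crown within about 1 mm of the lip line and upright.
- **Small disagreements:**
  - After the light touch the clip leaned about 0.04 rad towards the robot, and two readings put it 2–4 mm off; pressing straightened it.
  - The tool slid about 6 mm along x while pressing, so I moved it most of the way back.
- **Not checked directly:** The bar's travel and the jaw angles could only be inferred from height, force and the pictures.

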